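# Check-weigh a tray of terminals and tip it into the press hopper

### The arm

A 6-joint arm with a two-finger parallel gripper is mounted at the origin on the work surface. World frame = base frame: x ahead of the robot, y to its left, z up, the work surface at z = 0. Lengths are in m, angles in rad, forces in N, time in s.
With the tool pointing down it reaches from about 0.35 to 0.85 m from the base axis. Payload 8.1 kg.
Tool frame: the origin (TCP) lies between the finger pads; the fingertips stand 25 mm ahead of it and the grasp point (between the pads) lies 6 mm ahead of it; z points along the fingers, y is the line along which they close (so a half turn about z gives the same grasp; the last joint's range is limited). The gripper opens to 93 mm and grips with 3 to 60 N. Pads are 15 mm wide; open, the fingers measure 128 mm over their backs; the gripper's body (75 mm by 188 mm) begins 65 mm behind the grasp point.
Start: joints at [1.246, 0.13, 1.488, -0, 1.523, -0.085], TCP at [0.142, 0.583, 0.244] pointing down, gripper open.
Joint ranges: [-2.96, 2.96], [-0.89, 2.26], [0.02, 2.5], [-1.34, 4.48], [0, 2.73], [-2.66, 2.66]. Speed limits (rad/s): [2.39, 2.39, 2.79, 3.14, 3.14, 3.14].

### API

Orientations are given as a rotation vector (axis times angle).
In Python, from plant import robot gives the robot as it stands.
- The arm moves only by the tool arm_command, never from a script. Its argument "increments" is text: rows parted by semicolons, each of 5 numbers parted by spaces: the closure, from 0 (fully open) to 1 (shut), then the shift along the tool's x, y, z in mm, then the turn about the tool's z in rad. A call has 1 to 5 rows; each row is the pose to reach, as a shift and turn from the pose commanded when the call began, along the tool's axes at that moment; what a row does not reach only later rows make up. A row lasts 1/10 s, in which the tool goes at most 50 mm and 8.59 degrees, less where a joint would pass 70% of its speed; a pose out of reach is approached as far as the arm can. A call with a gripper value outside its range is refused whole. The fingers move at their own pace and stop on an object; "grip_force" is the grip in N (left out, the last holds). Time passes only in rows, so rows that repeat a pose let the fingers close. It gives the time, the measured TCP pose, the force, the opening and the grip force at its end, in the units of the state.
- robot.read_state(): the state, without advancing time (a new reading comes with each control period).
- robot.read_camera(name): name is "scene" or "top" or "wrist"; returns the picture (480x640x3 uint8, blue, green, red); there is no depth.
- robot.camera_model(name): a dict with "fx", "fy", "cx", "cy" (pixels), "eye" and "rotation" of the camera in the world. Camera axes: x right, y down, z forward; pixel columns grow to the right and rows downward; lengths in m; the calibration is good to about 2 mm. A picture is of the moment at which its call begins: read the wrist's pose just before it. camera_model takes no time and is no camera call; for the wrist camera it gives the pose at the moment of the call.
- robot.close_job(): hands the job in; it is judged then, once.
The state is a dict: "t": time; "q": joint angles; "dq": joint speeds; "joint_torque": joint torques, N m; "tool_pos": TCP position; "orientation": TCP orientation; "force": force on the tool from outside, world axes, zero at the start; "wrist_torque": the same for the moment, N m; "opening": finger opening in m; "gripper_force": force on a finger pad.
Only numpy, scipy, OpenCV 4.12 (cv2) and the standard library are available. Lean on these libraries where they do the work, as an engineer would, in place of code of your own. Each camera call takes 0.05 s, during which the arm holds its last target. There are 200 camera calls.

### The job

Lift the loaded scoop tray out of its green dock, set it down level on the check scale with all six copper terminal blocks still in it and let go so that it can be weighed. Then take it again (the orange end grip is there for tipping), tip all six blocks out over its spout into the blue feed hopper, and put the empty tray back on the scale pan, upright, for the empty reading. Leave the cup, jar, screwdriver and caliper where they are.

Things in the scene. Friction and masses are not known exactly. Their poses are not given: they have to be found in the camera images.
- tray: Loose bare-aluminium scoop tray, 0.16 kg, 160 x 100 mm, side walls 34 mm high, blue bar across the middle, orange end grip. Origin: centre of its underside. x points to the open spout: floor 3 mm thick, flat to x = +42 mm, then a ramp rising 20 degrees to the lip at x = +83 mm, z = +18 mm; rear wall at x = -79 mm; z up. Tipping it 60 to 75 degrees about its y, spout down, empties it.
- bar (a point): Centre of the blue carrying bar: 12 x 12 mm square section, running along the tray's y, over the tray's origin, 84 mm above its underside (bar top 90 mm). Pinch it along the tray's x. Axes as the tray's.
- grip (a point): Middle of the orange end grip: an upright plate 12 mm thick along the tray's y, 30 mm along x (tray x = -110 to -80 mm), from 26 to 86 mm above the tray's underside; this point is at tray x = -95 mm, z = 66 mm. Pinch it along the tray's y; a tool leaning back at the grasp can swing through to tip steeply.
- lip (a point): Middle of the spout's lip, at tray x = +83, y = 0, z = +18 mm; the spout is 94 mm wide inside. Axes as the tray's.
- dock: Fixed green plate 220 x 150 x 6 mm that holds the tray at the start; origin on the table under the docked tray's origin, axes about those of the tray. Two dark steel fork cheeks (24 mm apart inside, 8 mm thick, up to z = 80 mm) flank the tray's end grip: no finger fits there, and the tray must go straight up 90 mm first. Side rails up to z = 20 mm.
- scale: Fixed black check scale 190 x 190 mm with a square steel pan on top at z = 48 mm and a low readout (27 mm high) towards the robot, at its -x. Origin on the table under the pan's centre; x away from its readout.
- pan (a point): Centre of the scale pan's top, 48 mm above the table; pan 190 x 190 mm.
- hopper: Fixed blue square feed hopper, 200 x 200 mm outside, walls 4 mm, rim 105 mm above the table, steel inner slopes down to a trough at its middle. Origin on the table under its centre, z up.
- mouth (a point): Centre of the hopper's open mouth, at rim height (105 mm).
- block0: Loose copper terminal block, 22 g: base 22 x 18 x 9 mm with a brass stud of 14 mm diameter, 18 mm high in all; origin at the centre of its underside. In the tray at the start.
- block1: Loose copper terminal block, 22 g: base 22 x 18 x 9 mm with a brass stud of 14 mm diameter, 18 mm high in all; origin at the centre of its underside. In the tray at the start.
- block2: Loose copper terminal block, 22 g: base 22 x 18 x 9 mm with a brass stud of 14 mm diameter, 18 mm high in all; origin at the centre of its underside. In the tray at the start.
- block3: Loose copper terminal block, 22 g: base 22 x 18 x 9 mm with a brass stud of 14 mm diameter, 18 mm high in all; origin at the centre of its underside. In the tray at the start.
- block4: Loose copper terminal block, 22 g: base 22 x 18 x 9 mm with a brass stud of 14 mm diameter, 18 mm high in all; origin at the centre of its underside. In the tray at the start.
- block5: Loose copper terminal block, 22 g: base 22 x 18 x 9 mm with a brass stud of 14 mm diameter, 18 mm high in all; origin at the centre of its underside. In the tray at the start.
- cup: Bystander: loose steel cup, 72 mm across, 50 mm high, origin under its centre.
- driver: Bystander: loose screwdriver lying on the bench, origin under its middle.
- jar: Bystander: loose amber glass jar, 60 mm across, 85 mm high, origin under its centre.
- caliper: Bystander: loose digital caliper lying flat, 200 mm long, origin under its middle.

How it is judged:
By the outcome, as a careful person would: the job done as asked, in the order asked, and still so for the second after the job is handed in, with the robot touching nothing.
It also fails if it takes over 72 s, if anything falls off the work surface, if the arm or the gripper's body presses on something with over 40 N, if the wrist force passes 120 N, or if a joint passes its speed limit or range.

## Working session

There is one attempt and no reset: what is moved stays moved. The work goes in short steps, Python scripts to look and compute and a tool call to move; the robot and the scene stay as the last step left them, time stands still between calls to the robot, and variables do not carry over. Pictures are saved under pics/ and viewed, at most 10 in all, crops included, and the job is handed in when it is done.

Besides the shell and the picture viewer there is one more tool, called as a command line: name --argument value ..., lists and objects as JSON in quotes. arm_command: Moves the arm, as the interface text tells. Its arguments: {"type":"object","properties":{"increments":{"type":"string"},"grip_force":{"type":"number"}},"required":["increments"]}

```bash
mkdir -p pics; cat > h.py <<'E'
import numpy as np, cv2
from plant import robot
from scipy.spatial.transform import Rotation as R
def cam(n): 
    m=robot.camera_model(n); return robot.read_camera(n),m
def ray(m,u,v,z):
    d=np.array(m["rotation"])@np.array([(u-m["cx"])/m["fx"],(v-m["cy"])/m["fy"],1]); e=np.array(m["eye"])
    return e+d*(z-e[2])/d[2]
def proj(m,p):
    c=np.array(m["rotation"]).T@(np.array(p)-np.array(m["eye"])); return c[0]/c[2]*m["fx"]+m["cx"],c[1]/c[2]*m["fy"]+m["cy"]
E
python3 - <<'E'
from h import *
s=robot.read_state(); print(s); print(R.from_rotvec(s["orientation"]).as_matrix().round(3))
for n in("scene","top"):
    im,m=cam(n); cv2.imwrite(f"pics/{n}0.png",im); print(n,m)
E
```

```text
{'t': 0.0, 'q': array([ 1.24562565e+00,  1.31108988e-01,  1.48926259e+00, -3.65817907e-05,
        1.52295127e+00, -8.53667355e-02]), 'dq': array([-0.00189028,  0.00083563,  0.00094459, -0.00039599,  0.0016576 ,
        0.00114892]), 'joint_torque': array([ 4.58610157e-04, -5.59863818e+01, -4.91744900e+01,  7.67705706e-02,
        3.60162172e-02, -1.43140383e-04]), 'tool_pos': array([0.1423187 , 0.58236288, 0.24262771]), 'orientation': array([-3.75740424e-01, -3.11872175e+00,  2.67216365e-03]), 'force': array([ 0.32177786,  0.10817074, -0.63567778]), 'wrist_torque': array([-0.00679725,  0.00159091, -0.0367342 ]), 'gripper_force': 0.0, 'opening': 0.09330979746299366}
[[-0.971  0.238 -0.001]
 [ 0.238  0.971 -0.002]
 [ 0.    -0.002 -1.   ]]
scene {'fx': 529.7479813305152, 'fy': 529.7479813305152, 'cx': 315.2860089273939, 'cy': 231.9422654221331, 'eye': array([1.28170616, 0.30048187, 1.10517249]), 'rotation': array([-1.44182237, -2.24432983,  0.78031841])}
top {'fx': 565.6068881297122, 'fy': 565.6068881297122, 'cx': 314.67918677579047, 'cy': 230.05059693861475, 'eye': array([ 0.45694744, -0.01015648,  1.25464168]), 'rotation': array([-2.15509405,  2.19316703, -0.11613936])}
```

View pics/top0.png

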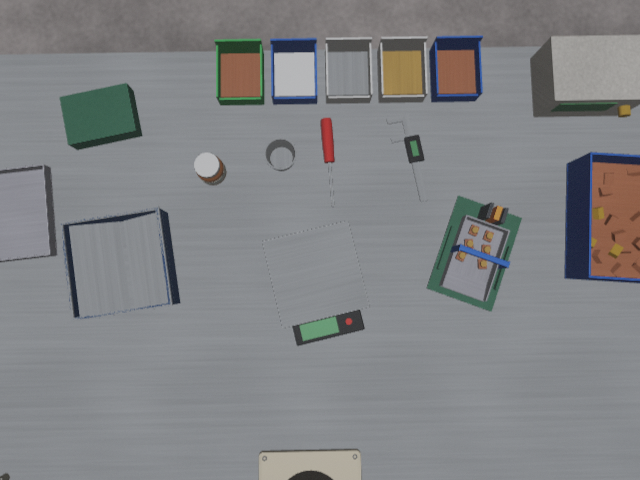

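View pics/scene0.png

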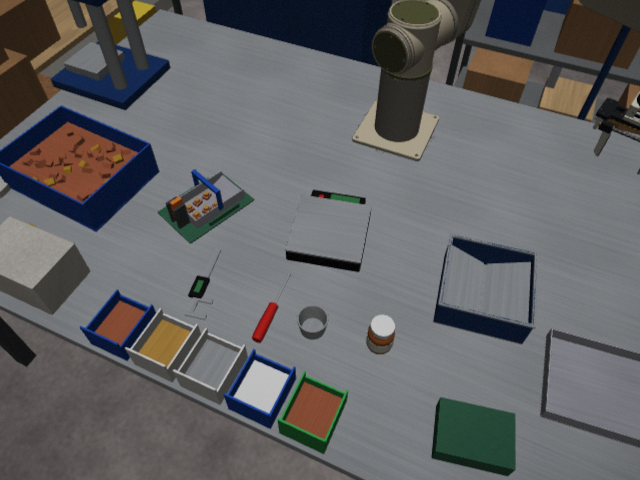

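```bash
cat >> h.py <<'E'
_cm=robot.camera_model
def cam(n):
    m=dict(_cm(n)); m["rotation"]=R.from_rotvec(m["rotation"]).as_matrix() if np.ndim(m["rotation"])==1 else m["rotation"]; return robot.read_camera(n),m
def comps(mask,amin=30):
    n,l,s,c=cv2.connectedComponentsWithStats(mask.astype(np.uint8)); return [(l==i,s[i],c[i]) for i in range(1,n) if s[i][4]>=amin]
E
python3 - <<'E'
from h import *
im,m=cam("top"); h=cv2.cvtColor(im,cv2.COLOR_BGR2HSV)
print(ray(m,320,240,0))
for nm,lo,hi,z in(("bar",(105,120,90),(125,255,255),.096),("orange",(5,150,100),(20,255,255),.092)):
    k=cv2.inRange(h,lo,hi); k[:, :420]=0;k[:,530:]=0;k[:195]=0;k[310:]=0
    for M,s,c in comps(k,15):
        ys,xs=np.nonzero(M); r=cv2.minAreaRect(np.c_[xs,ys].astype(np.float32)); b=cv2.boxPoints(r)
        print(nm,s,c.round(1),ray(m,*c,z).round(4),b.round(1).tolist()); print([ray(m,*p,z)[:2].round(4).tolist() for p in b])
def crop(x,y,w,hh,f): return cv2.resize(im[y:y+hh,x:x+w],None,fx=f,fy=f,interpolation=cv2.INTER_CUBIC)
a=crop(55,200,130,125,3);b=crop(250,210,130,125,3);c=crop(420,190,110,125,2.3)
o=np.zeros((600,800,3),np.uint8); o[:375,:390]=a; o[:375,400:790]=b; c=crop(420,190,150,64,3.4);o[380:380+c.shape[0],:c.shape[1]]=c[:220]
cv2.imwrite("pics/crop.png",o)
E
```

```text
[ 0.5591033 -0.032364   0.       ]
bar [459 245  51  23 293] [484.4 255.9] [ 0.5127 -0.3677  0.096 ] [[457.8999938964844, 250.3000030517578], [459.8999938964844, 244.3000030517578], [509.6000061035156, 261.29998779296875], [507.6000061035156, 267.20001220703125]]
[[0.5252, -0.3136], [0.5375, -0.3183], [0.5008, -0.419], [0.4886, -0.4141]]
orange [493 206   9  15  61] [497.2 213.1] [ 0.6013 -0.3997  0.092 ] [[492.5, 218.5], [496.70001220703125, 205.89999389648438], [502.1000061035156, 207.6999969482422], [497.8999938964844, 220.3000030517578]]
[[0.5902, -0.3894], [0.6164, -0.3994], [0.6124, -0.4105], [0.5862, -0.4004]]
```

View pics/crop.png

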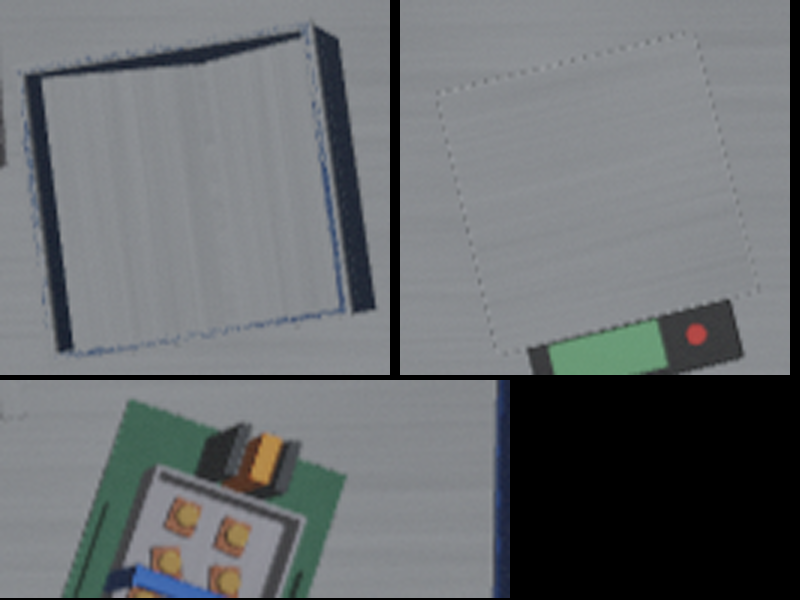

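```bash
python3 - <<'E'
from h import *
m=dict(robot.camera_model("top"));m["rotation"]=R.from_rotvec(m["rotation"]).as_matrix()
for nm,z,P in(("hop",.105,[(63.3,224),(157.7,208.3),(170,304),(75.7,317.7)]),("pan",.048,[(262.3,241.7),(347.3,221),(369,307.3),(282.3,327.3)])):
    W=np.array([ray(m,*p,z)[:2] for p in P]); d=W[1]-W[2]+W[0]-W[3]
    print(nm,W.mean(0),np.linalg.norm(np.roll(W,1,0)-W,axis=1),"yaw",np.degrees(np.arctan2(d[1],d[0])))
E
```

```text
hop [0.51073707 0.38221918] [0.19193445 0.19393678 0.19661396 0.19010897] yaw 8.328606434946169
pan [ 0.48284978 -0.02003969] [0.18608316 0.18748224 0.18922256 0.1878975 ] yaw 12.643548059857686
```

arm_command --increments "0 -50 -20 0 0.14; 0 -100 -40 0 0.28; 0 -150 -80 0 0.42; 0 -190 -120 0 0.56; 0 -220 -165 0 0.7"

```text
t: 0.65
tool_pos: [0.3051, 0.3971, 0.2432]
orientation: [1.431, 2.797, -0.001]
force: [0.5, 0.3, -0.7]
opening: 0.093
gripper_force: 0.0
```

```bash
cat >> h.py <<'E'
def go(p,yaw=None):
    "shift (tool mm) and turn to TCP p, tool-y yaw deg"
    s=robot.read_state(); M=R.from_rotvec(s["orientation"]).as_matrix(); y0=np.degrees(np.arctan2(M[1,1],M[0,1]))
    print("pos",s["tool_pos"].round(4),"yaw",y0.round(2),"shift",(M.T@(np.array(p)-s["tool_pos"])*1000).round(1),"turn",None if yaw is None else np.radians(-((yaw-y0+180)%360-180)).round(3))
E
python3 -c "
from h import *
go((.513,-.366,.22),-20.0)"
```

```text
pos [0.3051 0.3971 0.2432] yaw 35.81 shift [-740.5 -277.9   23.5] turn 0.974
```

arm_command --increments "0 -46 -17 0 0.1; 0 -92 -34 0 0.2; 0 -138 -51 0 0.3; 0 -184 -68 0 0.4; 0 -230 -85 0 0.5"

```text
t: 1.15
tool_pos: [0.3709, 0.1612, 0.2436]
orientation: [2.075, 2.358, 0.0]
force: [0.7, -0.1, 1.1]
opening: 0.0931
gripper_force: 0.0
```

```bash
python3 -c "
from h import *
go((.513,-.366,.22),-20.0)"
```

```text
pos [0.3709 0.1612 0.2436] yaw 7.3 shift [-541.    73.9   23.6] turn 0.476
```

arm_command --increments "0 -49 7 0 0.09; 0 -98 14 0 0.18; 0 -147 21 0 0.27; 0 -196 28 0 0.36; 0 -245 35 0 0.47"

```text
t: 1.65
tool_pos: [0.4377, -0.0774, 0.2437]
orientation: [2.568, 1.809, 0.001]
force: [0.8, 0.7, 0.1]
opening: 0.0927
gripper_force: 0.0
```

```bash
python3 -c "
from h import *
go((.513,-.366,.22),-20.0)"
```

```text
pos [ 0.4377 -0.0774  0.2437] yaw -19.66 shift [-246.4  168.    23.7] turn 0.006
```

arm_command --increments "0 -40 27 0 0; 0 -80 54 0 0; 0 -120 81 0 0.005; 0 -160 108 0 0.005; 0 -200 135 0 0.005"

```text
t: 2.15
tool_pos: [0.4985, -0.3108, 0.2432]
orientation: [-2.569, -1.808, -0.0]
force: [0.6, 0.7, 0.0]
opening: 0.093
gripper_force: 0.0
```

arm_command --increments "0 -23 16 5 0; 0 -46 33 20 0; 0 -46 33 24 0; 0 -46 33 24 0; 0 -46 33 24 0"

```text
t: 2.65
tool_pos: [0.514, -0.3623, 0.2198]
orientation: [-2.568, -1.809, -0.0]
force: [-0.2, 0.4, 0.0]
opening: 0.0929
gripper_force: 0.0
```

```bash
python3 - <<'E'
from h import *
go((.513,-.366,.22),-20.0)
im,m=cam("wrist"); cv2.imwrite("pics/w1.png",im)
h=cv2.cvtColor(im,cv2.COLOR_BGR2HSV); k=cv2.inRange(h,(105,120,70),(125,255,255))
print(m["eye"])
for M,s,c in comps(k,200):
    ys,xs=np.nonzero(M); b=cv2.boxPoints(cv2.minAreaRect(np.c_[xs,ys].astype(np.float32)))
    W=np.array([ray(m,*p,.096)[:2] for p in b]); print(s,W.round(4).tolist(),W.mean(0))
E
```

```text
pos [ 0.514  -0.3623  0.2198] yaw -19.68 shift [-3.8  0.3 -0.2] turn 0.006
[ 0.54182087 -0.2836537   0.36086299]
[ 312  174   21  133 2031] [[0.4867, -0.4134], [0.525, -0.3133], [0.5373, -0.318], [0.5005, -0.4186]] [ 0.5123539  -0.36580396]
```

View pics/w1.png

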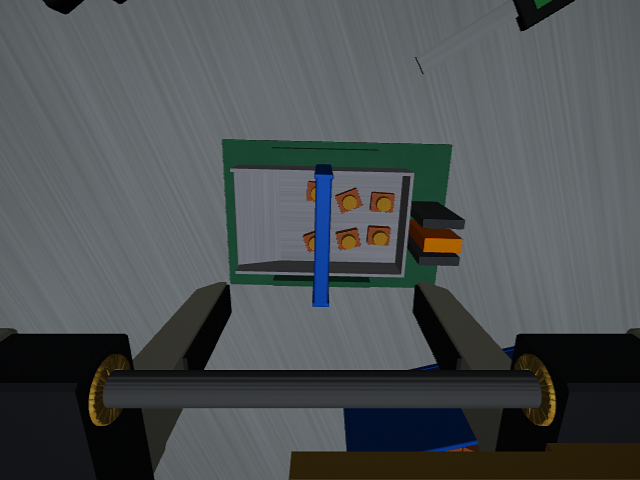

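arm_command --increments "0 -3.5 0.5 35 0.006; 0 -3.5 0.5 70 0.006; 0 -3.5 0.5 105 0.006; 0 -3.5 0.5 120 0.006; 0 -3.5 0.5 124 0.006"

```text
t: 3.2
tool_pos: [0.5126, -0.3652, 0.0943]
orientation: [-2.571, -1.8, 0.001]
force: [1.1, -0.2, 1.4]
opening: 0.0932
gripper_force: 0.0
```

arm_command --increments "0.5 0 0 0 0; 0.8 0 0 0 0; 1 0 0 0 0; 1 0 0 0 0; 1 0 0 0 0" --grip_force 40

```text
t: 3.7
tool_pos: [0.5137, -0.367, 0.0965]
orientation: [2.573, 1.8, 0.001]
force: [-0.8, -0.5, 0.1]
opening: 0.0575
gripper_force: 0.0
```

arm_command --increments "1 0 0 0 0; 1 0 0 0 0; 1 0 0 0 0; 1 0 0 0 0; 1 0 0 0 0"

```text
t: 4.2
tool_pos: [0.5133, -0.3667, 0.0956]
orientation: [-2.574, -1.801, 0.0]
force: [0.2, 0.1, -0.8]
opening: 0.0173
gripper_force: 0.0
```

arm_command --increments "1 0 0 0 0; 1 0 0 0 0; 1 0 0 0 0; 1 0 0 0 0; 1 0 0 0 0"

```text
t: 4.7
tool_pos: [0.5132, -0.3667, 0.0956]
orientation: [-2.574, -1.801, 0.0]
force: [-1.4, -0.0, 0.8]
opening: 0.0114
gripper_force: 40.0
```

arm_command --increments "1 0 0 -5 0; 1 0 0 -15 0; 1 0 0 -30 0; 1 0 0 -45 0; 1 0 0 -60 0"

```text
t: 5.2
tool_pos: [0.5136, -0.3669, 0.1577]
orientation: [2.573, 1.8, 0.0]
force: [-0.6, -0.6, -3.0]
opening: 0.0115
gripper_force: 40.0
```

arm_command --increments "1 0 0 -15 0; 1 0 0 -30 0; 1 0 0 -42 0; 1 0 0 -52 0; 1 0 0 -55 0"

```text
t: 5.7
tool_pos: [0.5139, -0.3671, 0.2124]
orientation: [2.573, 1.8, 0.001]
force: [0.4, 0.1, -3.9]
opening: 0.0115
gripper_force: 40.0
```

```bash
python3 - <<'E'
from h import *
# pan target: tray origin at pan centre, tool yaw 12.6
go((.483,-.020,.2107),12.6)
im,m=cam("scene"); cv2.imwrite("pics/s2.png",cv2.resize(im[120:280,100:320],None,fx=3,fy=3))
E
```

```text
pos [ 0.5139 -0.3671  0.2124] yaw -20.05 shift [ 315.5 -148.     1.2] turn -0.57
```

View pics/s2.png

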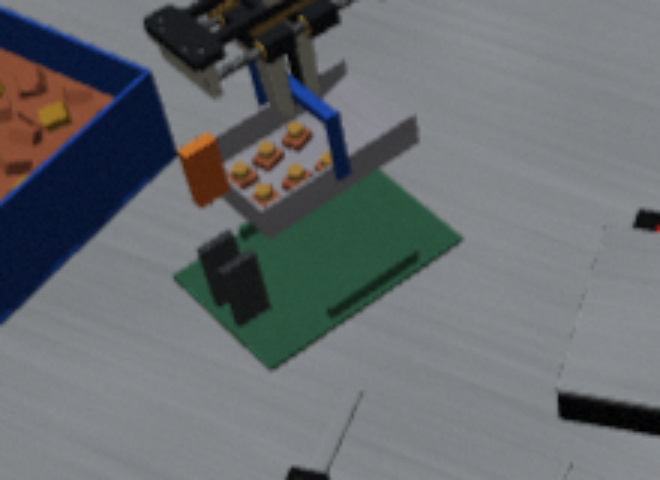

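arm_command --increments "1 12 -6 0 -0.02; 1 34 -16 0 -0.07; 1 62 -29 0 -0.12; 1 92 -43 0 -0.17; 1 122 -57 0 -0.22"

```text
t: 6.25
tool_pos: [0.5006, -0.2303, 0.2093]
orientation: [-2.356, -2.074, 0.001]
force: [0.8, -0.6, -3.7]
opening: 0.0116
gripper_force: 40.0
```

```bash
python3 -c "
from h import *
go((.483,-.020,.2107),12.6)"
```

```text
pos [ 0.5006 -0.2303  0.2093] yaw -7.28 shift [206.3 -44.1  -1.1] turn -0.347
```

arm_command --increments "1 32 -7 0 -0.05; 1 65 -14 0 -0.11; 1 98 -21 0 -0.16; 1 131 -28 0 -0.22; 1 160 -34 0 -0.27"

```text
t: 6.75
tool_pos: [0.4873, -0.067, 0.2095]
orientation: [-2.055, -2.374, 0.001]
force: [0.9, 0.3, -2.4]
opening: 0.0116
gripper_force: 40.0
```

```bash
python3 -c "
from h import *
go((.483,-.020,.150),12.6)"
```

```text
pos [ 0.4873 -0.067   0.2095] yaw 8.25 shift [47.1  2.6 59.5] turn -0.076
```

arm_command --increments "1 20 1 0 -0.04; 1 36 2 0 -0.07; 1 46 2.5 10 -0.076; 1 47 2.5 25 -0.076; 1 47 2.5 40 -0.076"

```text
t: 7.25
tool_pos: [0.4839, -0.0225, 0.1685]
orientation: [-1.968, -2.447, 0.001]
force: [0.1, 0.3, -3.7]
opening: 0.0114
gripper_force: 40.0
```

arm_command --increments "1 0 0 10 0; 1 0 0 16 0; 1 0 0 20 0; 1 0 0 22 0; 1 0 0 22 0"

```text
t: 7.75
tool_pos: [0.4848, -0.0229, 0.1487]
orientation: [1.969, 2.447, 0.0]
force: [0.7, 0.7, -2.7]
opening: 0.0119
gripper_force: 40.0
```

```bash
python3 -c "
from h import *
go((.483,-.020,.1376),12.6);print(robot.read_state()['force'])"
```

```text
pos [ 0.4848 -0.0229  0.1487] yaw 12.35 shift [ 3.2 -1.1 11.1] turn -0.004
[ 0.73978958  0.65445877 -2.74422288]
```

arm_command --increments "1 0 0 4 0; 1 0 0 7 0; 1 0 0 9.5 0; 1 0 0 11 0; 1 0 0 11 0"

```text
t: 8.25
tool_pos: [0.4846, -0.0226, 0.1377]
orientation: [1.969, 2.448, 0.0]
force: [0.1, -0.1, -2.7]
opening: 0.0113
gripper_force: 40.0
```

```bash
python3 -c "
from h import *
go((.483,-.020,.1376),12.6);print(robot.read_state()['force'])"
```

```text
pos [ 0.4846 -0.0226  0.1377] yaw 12.38 shift [ 2.9 -1.   0.1] turn -0.004
[ 0.13862142 -0.08448645 -2.69126866]
```

arm_command --increments "1 0 0 0.7 0; 1 0 0 1.4 0; 1 0 0 1.4 0; 1 0 0 1.4 0"

```text
t: 8.65
tool_pos: [0.4847, -0.0226, 0.1375]
orientation: [1.969, 2.448, 0.0]
force: [-6.8, 0.1, 8.5]
opening: 0.0119
gripper_force: 40.0
```

arm_command --increments "1 0 0 0.7 0; 1 0 0 1.4 0; 1 0 0 1.4 0; 1 0 0 1.4 0"

```text
t: 9.05
tool_pos: [0.4848, -0.0226, 0.1375]
orientation: [1.969, 2.448, 0.0]
force: [-14.0, 1.5, 21.5]
opening: 0.0115
gripper_force: 40.0
```

arm_command --increments "1 0 0 -1 0; 1 0 0 -2 0; 1 0 0 -2 0; 0.7 0 0 -2 0; 0.5 0 0 -2 0" --grip_force 10

```text
t: 9.55
tool_pos: [0.4847, -0.0226, 0.1368]
orientation: [1.969, 2.448, 0.0]
force: [1.5, 1.2, 0.5]
opening: 0.0232
gripper_force: 0.0
```

arm_command --increments "0.2 0 0 0 0; 0 0 0 0 0; 0 0 0 0 0; 0 0 0 0 0; 0 0 0 0 0"

```text
t: 10.05
tool_pos: [0.4846, -0.0226, 0.1368]
orientation: [-1.969, -2.448, -0.0]
force: [0.6, 0.2, -0.3]
opening: 0.0629
gripper_force: 0.0
```

arm_command --increments "0 0 0 0 0; 0 0 0 -15 0; 0 0 0 -40 0; 0 0 0 -70 0; 0 0 0 -100 0"

```text
t: 10.55
tool_pos: [0.4845, -0.0226, 0.239]
orientation: [1.969, 2.448, 0.0]
force: [1.0, -0.1, 0.3]
opening: 0.0928
gripper_force: 0.0
```

```bash
python3 - <<'E'
from h import *
go((.56,0,.25),102.6)
a,m=cam("scene"); b,m2=cam("top")
cv2.imwrite("pics/p3.png",np.hstack([cv2.resize(a[150:290,240:400],(480,420)),cv2.resize(b[200:340,250:380],(310,334))[:420].copy() if 0 else cv2.resize(b[200:340,250:370],(320,420))])[:, :800])
h=cv2.cvtColor(b,cv2.COLOR_BGR2HSV)
for nm,lo,hi,z in(("bar",(105,120,90),(125,255,255),.138),("orange",(5,150,100),(20,255,255),.134)):
    k=cv2.inRange(h,lo,hi); k[:, :240]=0;k[:,390:]=0;k[:185]=0;k[340:]=0
    for M,s,c in comps(k,10):
        ys,xs=np.nonzero(M); W=np.array([ray(m2,*p,z)[:2] for p in cv2.boxPoints(cv2.minAreaRect(np.c_[xs,ys].astype(np.float32)))])
        print(nm,s,c.round(1),W.mean(0).round(4),W.round(4).tolist())
E
```

```text
pos [ 0.4845 -0.0226  0.239 ] yaw 12.38 shift [  5.9  78.6 -11. ] turn -1.575
```

View pics/p3.png

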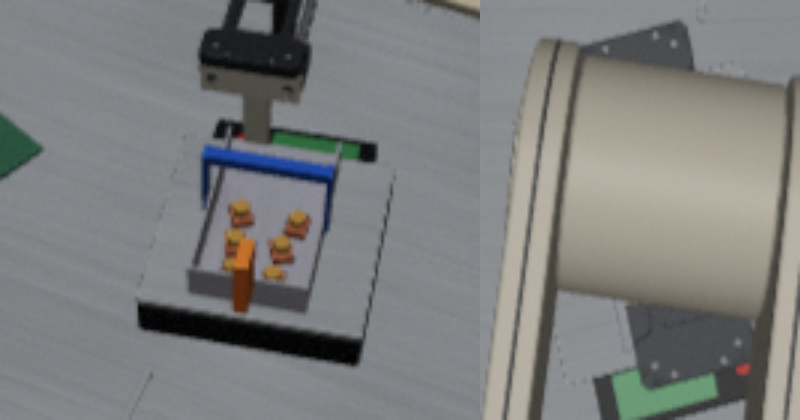

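arm_command --increments "0 0 20 0 -0.14; 0 0 40 0 -0.28; 0 0 60 0 -0.42; 0 0 80 0 -0.56; 0 0 95 0 -0.7"

```text
t: 11.15
tool_pos: [0.5782, -0.0019, 0.2369]
orientation: [-1.001, -2.978, -0.0]
force: [-0.0, -0.3, 0.7]
opening: 0.0928
gripper_force: 0.0
```

arm_command --increments "0 0 0 0 -0.14; 0 0 0 0 -0.28; 0 0 0 0 -0.42; 0 0 0 0 -0.56; 0 0 0 0 -0.7"

```text
t: 11.65
tool_pos: [0.5772, -0.0022, 0.2369]
orientation: [0.08, -3.14, -0.0]
force: [-0.1, 0.3, 0.8]
opening: 0.093
gripper_force: 0.0
```

arm_command --increments "0 0 0 0 -0.1; 0 0 0 0 -0.17; 0 0 0 0 -0.17; 0 0 0 0 -0.17"

```text
t: 12.05
tool_pos: [0.5773, -0.0022, 0.2369]
orientation: [0.334, -3.124, -0.0]
force: [-0.6, -0.4, -0.2]
opening: 0.0933
gripper_force: 0.0
```

```bash
python3 - <<'E'
from h import *
go((.577,-.002,.14),102.6)
for n in("top","wrist"):
  b,m2=cam(n)
  cv2.imwrite(f"pics/{n}4.png",b)
  h=cv2.cvtColor(b,cv2.COLOR_BGR2HSV)
  for nm,lo,hi,z in(("bar",(105,120,70),(125,255,255),.138),("orange",(5,190,100),(16,255,255),.134)):
    k=cv2.inRange(h,lo,hi)
    if n=="top": k[:, :240]=0;k[:,390:]=0;k[:185]=0;k[340:]=0
    for M,s,c in comps(k,30):
        ys,xs=np.nonzero(M); W=np.array([ray(m2,*p,z)[:2] for p in cv2.boxPoints(cv2.minAreaRect(np.c_[xs,ys].astype(np.float32)))])
        print(n,nm,s,c.round(1),W.mean(0).round(4),W.round(3).tolist())
E
```

```text
pos [ 0.5773 -0.0022  0.2369] yaw 102.2 shift [ 0.2  0.3 96.9] turn -0.007
top bar [291 266  44  15 235] [312.  272.8] [ 0.4834 -0.0141] [[0.479, 0.03], [0.498, -0.056], [0.487, -0.058], [0.469, 0.028]]
wrist bar [ 235   96  174   23 3314] [321.7 107. ] [ 0.4842 -0.0226] [[0.489, -0.076], [0.467, 0.028], [0.479, 0.032], [0.502, -0.074]]
wrist bar [250 446  41   9 110] [269.9 449.6] [ 0.7619 -0.0073] [[0.764, -0.025], [0.761, -0.025], [0.76, 0.01], [0.763, 0.01]]
wrist bar [240 460   9  20  92] [243.9 469.5] [ 0.7887 -0.0258] [[0.8, -0.028], [0.777, -0.028], [0.777, -0.024], [0.8, -0.024]]
wrist orange [343 118  20   3  37] [353.  118.7] [ 0.4869 -0.0017] [[0.488, -0.008], [0.485, 0.004], [0.486, 0.004], [0.489, -0.007]]
wrist orange [314 229  17  24  50] [319.9 235.8] [ 0.571  -0.0034] [[0.564, -0.011], [0.561, 0.0], [0.578, 0.004], [0.581, -0.007]]
```

View pics/wrist4.png

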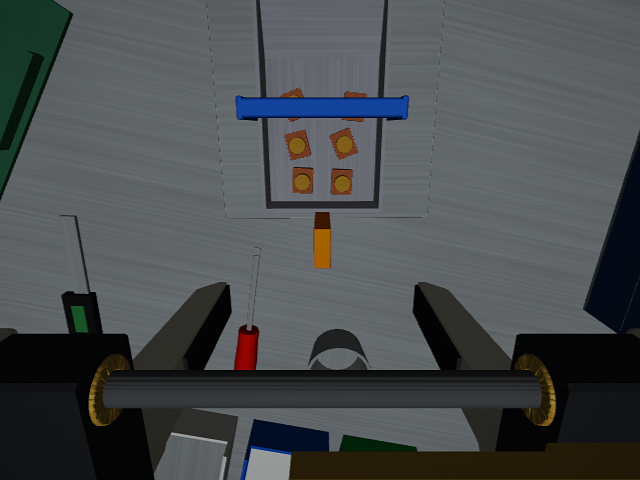

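arm_command --increments "0 0 0 35 -0.007; 0 0 0 70 -0.007; 0 0 0 105 -0.007; 0 0 0 119 -0.007; 0 0 0 123 -0.007"

```text
t: 12.65
tool_pos: [0.576, -0.0021, 0.1119]
orientation: [0.347, -3.119, -0.001]
force: [-0.1, 0.5, 0.2]
opening: 0.0928
gripper_force: 0.0
```

arm_command --increments "0.5 0 0 0 0; 0.8 0 0 0 0; 1 0 0 0 0; 1 0 0 0 0; 1 0 0 0 0" --grip_force 60

```text
t: 13.15
tool_pos: [0.5779, -0.0023, 0.1147]
orientation: [-0.348, 3.121, -0.0]
force: [0.1, -0.4, -0.2]
opening: 0.0575
gripper_force: 0.0
```

arm_command --increments "1 0 0 0 0; 1 0 0 0 0; 1 0 0 0 0; 1 0 0 0 0; 1 0 0 0 0"

```text
t: 13.65
tool_pos: [0.5773, -0.0022, 0.1138]
orientation: [0.348, -3.122, -0.0]
force: [0.2, 0.3, -0.6]
opening: 0.0175
gripper_force: 0.0
```

arm_command --increments "1 0 0 0 0; 1 0 0 0 0; 1 0 0 0 0; 1 0 0 0 0; 1 0 0 0 0"

```text
t: 14.15
tool_pos: [0.5774, -0.0022, 0.1138]
orientation: [0.348, -3.122, -0.0]
force: [0.2, 0.3, -0.2]
opening: 0.0116
gripper_force: 60.0
```

arm_command --increments "1 0 0 -2 0; 1 0 0 -4 0; 1 0 0 -8 0; 1 0 0 -12 0; 1 0 0 -12 0"

```text
t: 14.65
tool_pos: [0.578, -0.0023, 0.1268]
orientation: [-0.348, 3.121, -0.0]
force: [0.9, -0.1, -2.4]
opening: 0.0117
gripper_force: 60.0
```

```bash
python3 - <<'E'
from h import *
s=robot.read_state();print(s["tool_pos"],s["force"],s["wrist_torque"],s["opening"])
a,m=cam("scene"); cv2.imwrite("pics/s5.png",cv2.resize(a[130:310,220:420],(800,600),interpolation=2)[:,:])
E
```

```text
[ 0.57797044 -0.00232616  0.12683767] [ 0.85663773 -0.13847094 -2.37227745] [ 0.09031582 -0.2418358   0.01365016] 0.011711230249042578
```

View pics/s5.png

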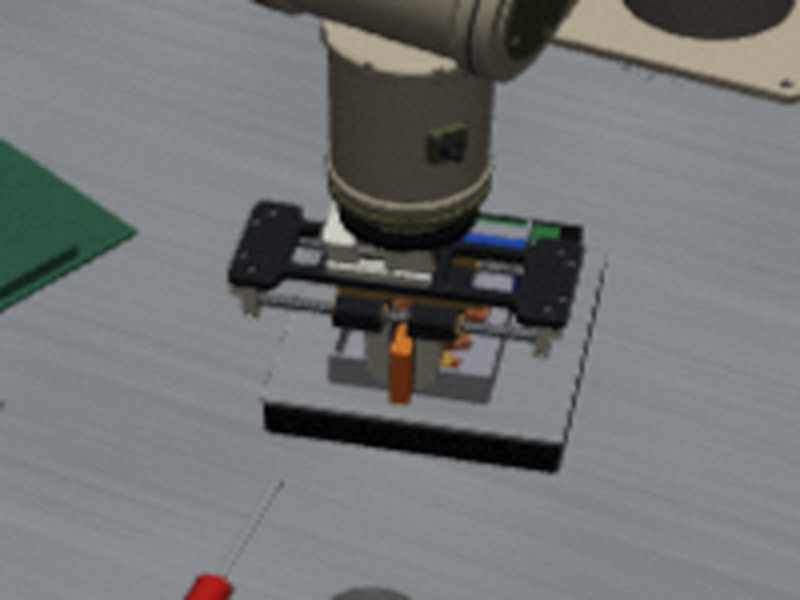

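arm_command --increments "1 0 0 -10 0; 1 0 0 -25 0; 1 0 0 -45 0; 1 0 0 -65 0; 1 0 0 -85 0"

```text
t: 15.2
tool_pos: [0.5777, -0.0023, 0.2133]
orientation: [-0.348, 3.121, -0.001]
force: [-0.2, -0.1, -2.1]
opening: 0.0113
gripper_force: 60.0
```

arm_command --increments "1 0 3 -18 0; 1 0 12 -34 0; 1 0 27 -47 0; 1 0 47 -55 0; 1 0 70 -58 0.01"

```text
t: 15.7
tool_pos: [0.562, 0.0674, 0.2707]
orientation: [-0.332, 3.122, 0.0]
force: [0.7, 0.3, -3.2]
opening: 0.0116
gripper_force: 60.0
```

```bash
cat >> h.py <<'E'
def tilt():
    b,m=cam("wrist"); s=robot.read_state(); h=cv2.cvtColor(b,cv2.COLOR_BGR2HSV); k=cv2.inRange(h,(105,120,60),(125,255,255)); k[350:]=0
    print("z",s["tool_pos"].round(4),"F",s["force"].round(1),"T",s["wrist_torque"].round(3))
    for M,st,c in comps(k,400): print("bar",st,c.round(1))
    k=cv2.inRange(h,(5,120,80),(20,255,255)); k[350:]=0
    print("orange",[(st[:5].tolist()) for M,st,c in comps(k,40)])
    return b
E
python3 -c "
from h import *
go((.578,.392,.271),98.3);cv2.imwrite('pics/t6.png',tilt())"
```

```text
pos [0.562  0.0674 0.2707] yaw 102.13 shift [-8.39e+01  3.14e+02 -2.00e-01] turn 0.067
z [0.5612 0.0709 0.2708] F [ 0.2  2.9 -2.7] T [ 0.349 -0.16  -0.038]
bar [  141    63   363    50 15134] [321.9  87.4]
orange [[267, 111, 22, 8, 98], [356, 111, 35, 8, 226], [335, 130, 44, 50, 1213], [262, 133, 42, 48, 1222], [275, 193, 33, 40, 1052], [336, 196, 35, 39, 1011], [307, 317, 31, 33, 1020]]
```

arm_command --increments "1 -7 25 0 0.007; 1 -14 52 0 0.014; 1 -21 79 0 0.021; 1 -28 106 0 0.028; 1 -35 132 0 0.035"

```text
t: 16.25
tool_pos: [0.5676, 0.2046, 0.2691]
orientation: [0.279, -3.129, -0.0]
force: [0.3, -0.6, -3.6]
opening: 0.0116
gripper_force: 60.0
```

arm_command --increments "1 -7 27 0 0.007; 1 -14 54 0 0.014; 1 -22 81 0 0.021; 1 -28 106 0 0.028; 1 -35 130 0 0.032"

```text
t: 16.75
tool_pos: [0.5789, 0.3387, 0.2689]
orientation: [0.229, -3.132, 0.0]
force: [0.9, 0.5, -1.3]
opening: 0.0116
gripper_force: 60.0
```

```bash
python3 -c "
from h import *
go((.578,.392,.271),98.3);tilt()"
```

```text
pos [0.5789 0.3387 0.2689] yaw 98.37 shift [-6.9 52.8 -2.1] turn 0.001
z [0.5783 0.3423 0.2686] F [-2.6  2.  -2.7] T [ 0.266  0.121 -0.063]
bar [  141    63   364    50 15139] [322.   87.4]
orange [[267, 61, 17, 6, 59], [263, 111, 18, 6, 60], [353, 111, 35, 6, 162], [334, 128, 44, 51, 1127], [259, 131, 43, 48, 1154], [274, 192, 33, 39, 927], [335, 194, 35, 39, 938], [160, 291, 50, 41, 406], [307, 317, 31, 33, 1021]]
```

arm_command --increments "1 -3 20 -1 0; 1 -5 36 -2 0; 1 -7 48 -2 0; 1 -7 51 -2 0; 1 -7 51 -2 0"

```text
t: 17.3
tool_pos: [0.579, 0.3884, 0.2706]
orientation: [0.229, -3.133, 0.001]
force: [-1.0, 0.2, -2.5]
opening: 0.012
gripper_force: 60.0
```

arm_command --increments "1 0 0 0 0; 1 0 0 0 0; 1 0 0 0 0" --grip_force 25

```text
t: 17.6
tool_pos: [0.5796, 0.3874, 0.2709]
orientation: [-0.227, 3.133, -0.0]
force: [-0.3, -0.5, -3.2]
opening: 0.012
gripper_force: 25.0
```

```bash
python3 -c "
from h import *
go((.578,.392,.271),98.3);tilt()"
```

```text
pos [0.5796 0.3874 0.2709] yaw 98.27 shift [ 1.   4.8 -0.1] turn -0.0
z [0.5797 0.3874 0.271 ] F [ 0.5  0.6 -2.8] T [ 0.022 -0.23   0.037]
bar [  141    62   363    51 15135] [321.8  87.4]
orange [[269, 61, 18, 6, 62], [266, 111, 17, 6, 55], [356, 111, 34, 6, 149], [336, 128, 45, 51, 1200], [262, 131, 43, 48, 1213], [277, 192, 33, 40, 1016], [339, 195, 34, 39, 993], [118, 284, 48, 42, 353], [307, 317, 31, 33, 1021]]
```

arm_command --increments "1 0 0 0 0; 1 0 0 0 0; 1 0 0 0 0" --grip_force 14

```text
t: 17.95
tool_pos: [0.5795, 0.388, 0.2709]
orientation: [-0.228, 3.133, 0.0]
force: [0.4, -0.1, -3.0]
opening: 0.0117
gripper_force: 14.0
```

```bash
python3 -c "
from h import *
tilt()"
```

```text
z [0.5794 0.3881 0.2709] F [-0.7  0.8 -2.8] T [ 0.052 -0.197  0.024]
bar [  141    63   363    50 15125] [321.7  87.4]
orange [[269, 61, 18, 6, 62], [266, 111, 17, 6, 56], [356, 111, 34, 6, 149], [336, 128, 45, 51, 1184], [262, 131, 43, 49, 1205], [277, 192, 33, 40, 995], [339, 195, 34, 39, 992], [116, 285, 50, 41, 356], [307, 317, 31, 33, 1021]]
```

arm_command --increments "1 0 0 0 0; 1 0 0 0 0; 1 0 0 0 0" --grip_force 10

```text
t: 18.3
tool_pos: [0.5794, 0.3881, 0.2708]
orientation: [0.228, -3.133, 0.0]
force: [0.6, 1.1, -3.3]
opening: 0.012
gripper_force: 10.0
```

```bash
python3 -c "
from h import *
tilt()"
```

```text
z [0.5794 0.3881 0.2708] F [-0.6  0.2 -2.9] T [ 0.048 -0.2    0.04 ]
bar [  149    63   346    47 13809] [321.6  86.4]
orange [[264, 110, 37, 14, 284], [354, 110, 35, 14, 386], [336, 135, 43, 49, 1137], [264, 138, 41, 47, 1158], [277, 197, 33, 39, 996], [338, 200, 34, 39, 985], [117, 285, 49, 41, 355], [307, 314, 31, 36, 1115]]
```

arm_command --increments "1 0 0 0 0; 1 0 0 0 0; 1 0 0 0 0; 1 0 0 0 0" --grip_force 9

```text
t: 18.75
tool_pos: [0.5795, 0.388, 0.2708]
orientation: [-0.228, 3.133, 0.0]
force: [0.1, -0.3, -2.9]
opening: 0.0123
gripper_force: 9.0
```

```bash
python3 -c "
from h import *
tilt()"
```

```text
z [0.5794 0.3881 0.2708] F [-0.3 -0.3 -2. ] T [ 0.046 -0.114 -0.009]
bar [  177    71   290    76 11119] [318.1  93.7]
orange [[263, 114, 40, 37, 878], [351, 114, 33, 37, 916], [335, 161, 40, 44, 926], [269, 164, 37, 42, 961], [279, 218, 32, 37, 926], [338, 220, 31, 38, 926], [116, 285, 50, 41, 356], [307, 302, 31, 48, 1451]]
```

arm_command --increments "1 0 0 0 0; 1 0 0 0 0; 1 0 0 0 0; 1 0 0 0 0; 1 0 0 0 0" --grip_force 9

```text
t: 19.3
tool_pos: [0.5795, 0.3881, 0.2708]
orientation: [0.228, -3.133, -0.0]
force: [0.5, 0.4, -3.5]
opening: 0.0117
gripper_force: 9.0
```

```bash
python3 -c "
from h import *
b=tilt(); a,m=cam('scene'); cv2.imwrite('pics/h7.png',np.hstack([cv2.resize(b,(400,300)),cv2.resize(a[180:360,400:560],(338,380))[:300]]))"
```

```text
z [0.5795 0.3881 0.2708] F [-0.3  0.2 -3.1] T [ 0.06  -0.146  0.016]
bar [  177    71   290    76 11125] [318.1  93.7]
orange [[263, 114, 40, 37, 869], [351, 114, 33, 37, 917], [335, 161, 40, 45, 930], [269, 164, 37, 42, 955], [279, 218, 32, 37, 936], [338, 220, 31, 38, 924], [116, 285, 50, 41, 359], [307, 302, 31, 48, 1452]]
```

View pics/h7.png

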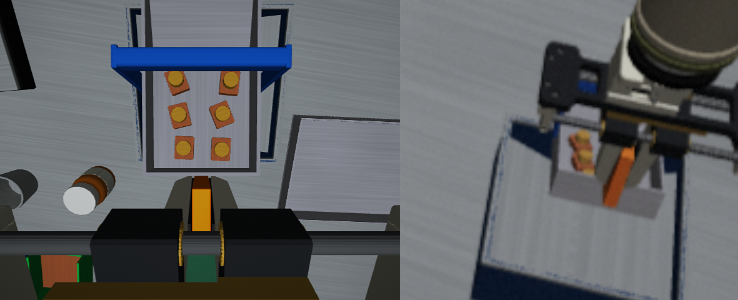

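arm_command --increments "1 0 0 0 0; 1 0 0 0 0; 1 0 0 0 0; 1 0 0 0 0" --grip_force 7.5

```text
t: 19.8
tool_pos: [0.5795, 0.3881, 0.2708]
orientation: [0.228, -3.133, 0.0]
force: [-0.0, 0.6, -2.3]
opening: 0.0123
gripper_force: 7.5
```

```bash
python3 -c "
from h import *
tilt()"
```

```text
z [0.5795 0.3881 0.2708] F [ 0.1  0.5 -2.5] T [ 0.04  -0.125 -0.014]
bar [  190    12   264   247 10763] [314.4 106.3]
orange [[266, 129, 38, 43, 894], [349, 133, 31, 39, 913], [334, 178, 39, 43, 887], [271, 180, 36, 42, 902], [280, 231, 31, 37, 907], [337, 233, 31, 37, 886], [116, 285, 50, 41, 354], [307, 295, 31, 55, 1680]]
```

arm_command --increments "1 0 0 0 0; 1 0 0 0 0; 1 0 0 0 0; 1 0 0 0 0" --grip_force 6

```text
t: 20.25
tool_pos: [0.5795, 0.3881, 0.2708]
orientation: [-0.228, 3.133, 0.0]
force: [0.6, 0.4, -2.0]
opening: 0.0121
gripper_force: 6.0
```

```bash
python3 -c "
from h import *
tilt()"
```

```text
z [0.5794 0.3881 0.2708] F [-0.  -0.3 -1.9] T [ 0.065 -0.091  0.05 ]
bar [ 204   54  237  133 8440] [320.5 121.4]
orange [[271, 158, 34, 39, 794], [347, 162, 29, 36, 799], [334, 201, 37, 41, 803], [274, 204, 34, 39, 827], [281, 250, 30, 36, 828], [337, 252, 29, 37, 777], [116, 285, 50, 41, 345], [307, 287, 31, 63, 1878]]
```

arm_command --increments "1 0 0 0 0; 1 0 0 0 0; 1 0 0 0 0; 1 0 0 0 0" --grip_force 5

```text
t: 20.7
tool_pos: [0.5795, 0.3881, 0.2709]
orientation: [-0.228, 3.133, 0.0]
force: [0.1, -0.5, -2.0]
opening: 0.0121
gripper_force: 5.0
```

```bash
python3 -c "
from h import *
tilt()"
```

```text
z [0.5794 0.3881 0.2709] F [-0.9 -0.9 -2.7] T [ 0.052 -0.029 -0.005]
bar [ 214  116  217   90 7119] [321.6 137.2]
orange [[277, 149, 32, 47, 999], [333, 149, 38, 46, 977], [285, 200, 27, 34, 769], [336, 202, 26, 34, 780], [307, 282, 30, 68, 1991], [116, 285, 49, 41, 324]]
```

arm_command --increments "1 0 0 0 0; 1 0 0 0 0; 1 0 0 0 0; 1 0 0 0 0" --grip_force 4.3

```text
t: 21.15
tool_pos: [0.5795, 0.3881, 0.271]
orientation: [-0.228, 3.133, 0.0]
force: [0.2, 0.2, -1.7]
opening: 0.0119
gripper_force: 4.3
```

```bash
python3 -c "
from h import *
tilt()"
```

```text
z [0.5795 0.3881 0.271 ] F [-0.2 -0.7 -1.9] T [ 0.046 -0.04  -0.011]
bar [ 229  158  186   92 5297] [321.5 177.6]
orange [[298, 83, 61, 58, 1280], [305, 134, 65, 26, 998], [307, 276, 31, 74, 2091], [117, 284, 49, 42, 337]]
```

arm_command --increments "1 0 0 0 0; 1 0 0 0 0; 1 0 0 0 0; 1 0 0 0 0" --grip_force 3.7

```text
t: 21.6
tool_pos: [0.5794, 0.388, 0.2708]
orientation: [-0.228, 3.133, -0.0]
force: [-0.1, 0.2, -1.6]
opening: 0.0121
gripper_force: 3.7
```

```bash
python3 -c "
from h import *
b=tilt(); a,m=cam('scene'); t,m=cam('top');cv2.imwrite('pics/h8.png',np.hstack([cv2.resize(b,(400,300)),cv2.resize(a[200:340,420:560],(300,300)),cv2.resize(t[200:330,50:90],(92,300))]))"
```

```text
z [0.5795 0.3881 0.2708] F [ 0.7 -0.9 -1. ] T [ 0.05   0.014 -0.009]
bar [ 229  158  186   92 5297] [321.5 177.6]
orange [[299, 78, 50, 63, 1120], [305, 135, 65, 25, 991], [307, 276, 31, 74, 2091], [116, 285, 50, 41, 338]]
```

View pics/h8.png

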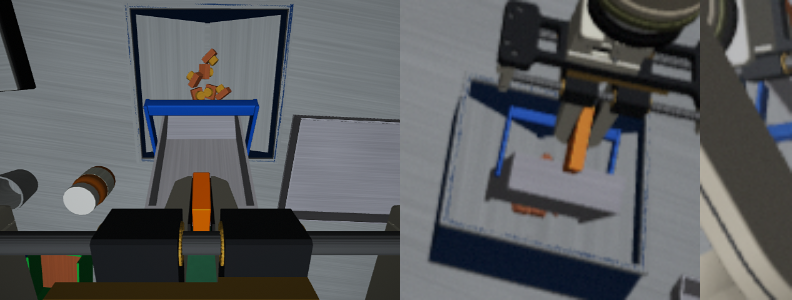

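```bash
cat >> h.py <<'E'
def fit(m,tip,rows):
    T=tip; M=R.from_rotvec(robot.read_state()["orientation"]).as_matrix(); piv=T+.006*M[:,2]
    for th in rows:
        t=np.radians(th); f=np.array([.095,.024+.0]); x=f[0]*np.cos(t)+f[1]*np.sin(t); z=-f[0]*np.sin(t)+f[1]*np.cos(t)
        c=piv+M[:,0]*x-M[:,2]*z; a=[proj(m,c+M[:,1]*w) for w in(-.053,.053)]
        print(th,"row",round(np.mean([q[1] for q in a]),1),"width",round(a[1][0]-a[0][0],1))
E
python3 -c "
from h import *
b,m=cam('wrist');s=robot.read_state();fit(m,s['tool_pos'],[0,45,50,55,60,65,70,75])
h=cv2.cvtColor(b,cv2.COLOR_BGR2HSV);k=cv2.inRange(h,(105,120,60),(125,255,255));print('barrows',np.nonzero(k[:300,321])[0][[0,-1]])
y=cv2.inRange(h,(20,120,100),(32,255,255));y[200:]=0;print('yellow',[(q[1].tolist()) for q in comps(y,10)])"
```

```text
0 row 90.5 width 335.2
45 row 125.9 width 203.4
50 row 134.9 width 194.8
55 row 144.4 width 187.2
60 row 154.1 width 180.5
65 row 164.2 width 174.4
70 row 174.5 width 169.1
75 row 184.9 width 164.4
barrows [  7 184]
yellow [[334, 89, 15, 16, 125], [336, 109, 6, 13, 58], [299, 114, 11, 15, 90], [345, 135, 14, 14, 108], [313, 141, 28, 19, 309]]
```

arm_command --increments "1 0 0 0 0; 1 0 0 0 0; 1 0 0 -8 0; 1 0 0 -20 0; 1 0 0 -32 0" --grip_force 30

```text
t: 22.3
tool_pos: [0.5796, 0.3881, 0.3044]
orientation: [-0.228, 3.133, 0.0]
force: [1.0, 1.1, -0.4]
opening: 0.0117
gripper_force: 30.0
```

arm_command --increments "1 0 0 -12 0; 1 0 0 -24 0; 1 0 0 -34 0; 1 0 0 -40 0; 1 0 0 -40 0"

```text
t: 22.8
tool_pos: [0.5798, 0.3883, 0.3443]
orientation: [-0.228, 3.132, 0.001]
force: [-0.0, -0.2, -1.3]
opening: 0.0121
gripper_force: 30.0
```

```bash
python3 -c "
from h import *
b=tilt();h=cv2.cvtColor(b,cv2.COLOR_BGR2HSV)
k=cv2.inRange(h,(105,120,60),(125,255,255));print('barrows',np.nonzero(k[:300,321])[0][[0,-1]])
k=cv2.inRange(h,(3,100,60),(32,255,255));k[270:]=0;print('cu',[(q[1].tolist()) for q in comps(k,10)])
y=cv2.inRange(h,(20,120,60),(32,255,255));y[270:]=0;print('yellow',[(q[1].tolist()) for q in comps(y,8)])
go((.548,-.010,.33),102.6)"
```

```text
z [0.5796 0.3882 0.3432] F [-0.8 -0.  -1.3] T [-0.001 -0.038  0.014]
bar [225  30 214  15 863] [330.2  31.6]
bar [ 229  137  186  113 5361] [320.5 177.3]
orange [[322, 85, 23, 23, 247], [302, 105, 36, 32, 524], [307, 132, 55, 26, 737], [147, 260, 42, 34, 210], [307, 276, 31, 74, 2091]]
barrows [ 30 184]
cu [[302, 85, 43, 52, 903], [307, 132, 55, 26, 864], [147, 258, 40, 12, 250]]
yellow [[331, 94, 14, 14, 93], [334, 110, 4, 12, 37], [303, 115, 9, 12, 64], [341, 133, 11, 11, 72], [313, 138, 24, 15, 222]]
pos [0.5796 0.3882 0.3432] yaw 98.32 shift [  88.9 -389.4   13.1] turn -0.075
```

```bash
python3 -c "
from h import *
go((.4346,-.0308,.30),102.6)"
```

```text
pos [0.5796 0.3882 0.3432] yaw 98.32 shift [ 204.1 -393.6   43. ] turn -0.075
```

arm_command --increments "1 5 -10 0 -0.005; 1 17 -33 0 -0.01; 1 34 -65 0 -0.015; 1 52 -100 0 -0.02; 1 70 -135 0 -0.025"

```text
t: 23.35
tool_pos: [0.5287, 0.2431, 0.3416]
orientation: [0.268, -3.129, 0.001]
force: [0.1, 0.0, -0.6]
opening: 0.012
gripper_force: 30.0
```

arm_command --increments "1 18 -35 0 -0.007; 1 36 -70 0 -0.014; 1 54 -105 0 -0.021; 1 72 -140 0 -0.028; 1 90 -175 0 -0.035"

```text
t: 23.85
tool_pos: [0.4696, 0.0553, 0.342]
orientation: [0.323, -3.124, -0.0]
force: [0.5, -0.5, -1.6]
opening: 0.0121
gripper_force: 30.0
```

```bash
python3 -c "
from h import *
go((.4346,-.0308,.265),102.6)"
```

```text
pos [0.4696 0.0553 0.342 ] yaw 101.79 shift [ 51.8 -77.2  77. ] turn -0.014
```

arm_command --increments "1 15 -25 10 -0.005; 1 30 -48 30 -0.01; 1 42 -65 50 -0.01; 1 48 -70 65 -0.01; 1 48 -70 70 -0.01"

```text
t: 24.35
tool_pos: [0.4363, -0.0224, 0.2703]
orientation: [0.334, -3.12, -0.001]
force: [-0.2, 0.9, -1.4]
opening: 0.0118
gripper_force: 30.0
```

arm_command --increments "1 0 0 0 0; 1 0 0 0 0"

```text
t: 24.55
tool_pos: [0.4384, -0.0212, 0.2735]
orientation: [-0.338, 3.123, -0.0]
force: [0.4, -0.2, -1.3]
opening: 0.012
gripper_force: 30.0
```

```bash
python3 -c "
from h import *
go((.4346,-.0308,.240),102.6)
b,m=cam('wrist');h=cv2.cvtColor(b,cv2.COLOR_BGR2HSV)
k=cv2.inRange(h,(105,120,60),(125,255,255));k[300:]=0
print('bar',[(q[1].tolist()) for q in comps(k,300)],np.nonzero(k[:300,321])[0][[0,-1]])
k=cv2.inRange(h,(3,120,60),(32,255,255));print('cu in wrist',[(q[1].tolist()) for q in comps(k,30)])
t,m=cam('top');h=cv2.cvtColor(t,cv2.COLOR_BGR2HSV)
k=cv2.inRange(h,(3,90,60),(32,255,255));k=k[205:325,55:180]
print('top cu',[(q[1].tolist(),ray(m,q[2][0]+55,q[2][1]+205,.04)[:2].round(3).tolist()) for q in comps(k,5)])
cv2.imwrite('pics/top9.png',t)
y=cv2.inRange(h,(18,110,60),(32,255,255))[205:325,55:180];print([(q[1].tolist()) for q in comps(y,2)])"
```

```text
pos [ 0.4384 -0.0212  0.2735] yaw 102.37 shift [ 5.8 -8.6 33.5] turn -0.004
bar [[229, 158, 186, 92, 5282]] [160 184]
cu in wrist [[307, 276, 31, 94, 2690], [631, 313, 9, 16, 48], [286, 365, 9, 61, 305], [349, 366, 10, 60, 308], [68, 479, 442, 1, 442]]
top cu [([52, 48, 32, 38, 432], [0.501, 0.385])]
[[66, 51, 11, 9, 61], [57, 58, 6, 5, 19], [79, 63, 5, 6, 19], [66, 77, 5, 5, 17]]
```

arm_command --increments "1 3 -4 10 -0.004; 1 6 -9 20 -0.004; 1 6 -9 30 -0.004; 1 6 -9 33 -0.004; 1 6 -9 33 -0.004"

```text
t: 25.15
tool_pos: [0.4336, -0.0318, 0.2391]
orientation: [0.343, -3.122, -0.001]
force: [1.2, 0.0, -1.0]
opening: 0.012
gripper_force: 30.0
```

arm_command --increments "1 0 0 2 0; 1 0 0 4 0; 1 0 0 6 0; 1 0 0 6 0" --grip_force 8

```text
t: 25.55
tool_pos: [0.4359, -0.0316, 0.2364]
orientation: [-0.343, 3.117, -0.001]
force: [0.9, 1.1, 10.1]
opening: 0.0118
gripper_force: 8.0
```

```bash
python3 -c "
from h import *
go((.4346,-.0308,.234),102.6);s=robot.read_state();print(s['force'].round(2),s['wrist_torque'].round(3))"
```

```text
pos [ 0.4359 -0.0316  0.2364] yaw 102.58 shift [1.1 1.1 2.4] turn -0.0
[ 0.92  1.15 10.11] [ 0.46  -0.189  0.034]
```

arm_command --increments "1 -8 0 0 0; 1 -16 0 2 0; 1 -23 0 3 0; 1 -31 0 6 0; 1 -38 0 9 0" --grip_force 6

```text
t: 26.05
tool_pos: [0.4726, -0.0233, 0.2255]
orientation: [-0.344, 3.12, -0.0]
force: [1.0, 0.9, 5.3]
opening: 0.0118
gripper_force: 6.0
```

```bash
cat >> h.py <<'E'
def bt():
    s=robot.read_state();b,m=cam('wrist');h=cv2.cvtColor(b,cv2.COLOR_BGR2HSV);k=cv2.inRange(h,(105,120,60),(125,255,255));k[300:]=0
    print(s['tool_pos'].round(4),s['force'].round(1),s['wrist_torque'].round(2))
    for q in comps(k,300): c=np.nonzero(k[:,int(q[2][0])])[0]; print('bar',q[1],c[[0,-1]])
    k=cv2.inRange(h,(3,120,60),(32,255,255));print('cu',[(q[1].tolist()) for q in comps(k,30)])
E
python3 -c "
from h import *
bt()"
```

```text
[ 0.4726 -0.0233  0.2255] [1.  0.9 5.3] [ 0.26 -0.28 -0.  ]
bar [ 219  133  206   91 6517] [135 163]
cu [[307, 284, 31, 86, 2539], [285, 364, 10, 62, 314], [350, 366, 9, 60, 296], [68, 479, 443, 1, 443]]
```

arm_command --increments "1 -12 0 5 0; 1 -22 0 10 0; 1 -36 0 18 0; 1 -48 0 27 0; 1 -60 0 38 0"

```text
t: 26.6
tool_pos: [0.5313, -0.0104, 0.1869]
orientation: [-0.344, 3.121, -0.001]
force: [2.0, -0.1, 3.1]
opening: 0.0117
gripper_force: 6.0
```

```bash
python3 -c "
from h import *
bt()"
```

```text
[ 0.5313 -0.0104  0.1869] [ 2.  -0.1  3.1] [-0.1  -0.35  0.1 ]
bar [ 194   96  254   83 9236] [100 134]
cu [[307, 302, 31, 68, 2077], [285, 366, 10, 60, 299], [350, 366, 9, 60, 298], [492, 433, 35, 22, 378], [68, 479, 443, 1, 443]]
```

arm_command --increments "1 -7 0 7 0; 1 -14 0 15 0; 1 -21 0 24 0; 1 -27 0 32 0; 1 -35 0 42 0"

```text
t: 27.15
tool_pos: [0.5638, -0.0028, 0.1438]
orientation: [0.343, -3.122, -0.0]
force: [-0.5, -0.0, -0.4]
opening: 0.0121
gripper_force: 6.0
```

```bash
python3 -c "
from h import *
bt()"
```

```text
[ 0.5638 -0.0028  0.1438] [-0.5 -0.  -0.4] [-0.02  0.19  0.04]
bar [  169    85   307    41 10749] [ 88 122]
cu [[309, 286, 27, 31, 503], [307, 318, 31, 52, 1596], [285, 364, 10, 62, 321], [350, 366, 9, 60, 302], [500, 444, 62, 26, 873], [515, 462, 34, 10, 63], [68, 479, 443, 1, 443]]
```

arm_command --increments "1 -5 0 7 0; 1 -9 0 14 0; 1 -13 0 20 0; 1 -16 0 25 0; 1 -16 0 25 0"

```text
t: 27.7
tool_pos: [0.5794, 0.0007, 0.1189]
orientation: [0.344, -3.122, -0.0]
force: [0.0, -0.4, -1.3]
opening: 0.0122
gripper_force: 6.0
```

```bash
python3 -c "
from h import *
bt()"
```

```text
[0.5794 0.0007 0.1189] [ 0.  -0.4 -1.3] [ 0.04 -0.09  0.05]
bar [  150    85   344    46 13369] [ 89 127]
cu [[307, 275, 31, 95, 2611], [285, 364, 10, 62, 319], [350, 366, 9, 60, 302], [68, 455, 517, 25, 1503]]
```

arm_command --increments "1 -0.5 0 2 0; 1 -1 0 4 0; 1 -1.5 0 5 0; 1 -1.5 0 5 0"

```text
t: 28.15
tool_pos: [0.582, 0.0011, 0.1164]
orientation: [-0.343, 3.12, -0.0]
force: [0.2, 1.6, 4.6]
opening: 0.0123
gripper_force: 6.0
```

```bash
python3 -c "
from h import *
bt()
b,m=cam('wrist');fit(m,robot.read_state()['tool_pos'],[-5,0,5,10])"
```

```text
[0.582  0.0011 0.1164] [0.2 1.6 4.6] [ 0.34  0.01 -0.03]
bar [  145    85   355    48 14336] [ 89 129]
cu [[307, 273, 31, 97, 2703], [285, 364, 10, 62, 320], [350, 366, 9, 60, 302], [514, 455, 73, 25, 1087], [557, 476, 21, 3, 31], [68, 479, 443, 1, 443]]
-5 row 96.8 width 357.3
0 row 90.5 width 335.2
5 row 87.2 width 314.6
10 row 86.6 width 295.7
```

arm_command --increments "1 0 0 1.5 0; 1 0 0 3 0; 1 0 0 3 0; 1 0 0 1 0" --grip_force 4

```text
t: 28.65
tool_pos: [0.5811, 0.0009, 0.1142]
orientation: [-0.344, 3.122, -0.0]
force: [-0.3, -0.0, -1.7]
opening: 0.0121
gripper_force: 4.0
```

arm_command --increments "0.7 0 0 0 0; 0.4 0 0 0 0; 0 0 0 0 0; 0 0 0 0 0; 0 0 0 0 0"

```text
t: 29.15
tool_pos: [0.5808, 0.0009, 0.1137]
orientation: [0.344, -3.123, -0.0]
force: [-0.2, -0.8, 0.6]
opening: 0.0476
gripper_force: 0.0
```

arm_command --increments "0 0 0 0 0; 0 0 0 0 0; 0 0 0 0 0; 0 0 0 -5 0; 0 0 0 -20 0"

```text
t: 29.65
tool_pos: [0.5797, 0.0011, 0.1329]
orientation: [0.343, -3.12, -0.001]
force: [0.7, 0.2, 0.2]
opening: 0.0876
gripper_force: 0.0
```

arm_command --increments "0 0 0 -30 0; 0 0 0 -60 0; 0 0 0 -100 0; 0 0 0 -130 0; 0 0 0 -130 0"

```text
t: 30.15
tool_pos: [0.5836, 0.0008, 0.2718]
orientation: [-0.343, 3.112, -0.003]
force: [1.3, -0.2, 1.3]
opening: 0.0929
gripper_force: 0.0
```

```bash
python3 -c "
from h import *
bt()
b,m=cam('wrist');cv2.imwrite('pics/w10.png',b);h=cv2.cvtColor(b,cv2.COLOR_BGR2HSV)
k=cv2.inRange(h,(105,120,70),(125,255,255));k[300:]=0
for M,s,c in comps(k,500):
    ys,xs=np.nonzero(M); W=np.array([ray(m,*p,.138)[:2] for p in cv2.boxPoints(cv2.minAreaRect(np.c_[xs,ys].astype(np.float32)))]);print('bar',W.mean(0),np.linalg.norm(W-np.roll(W,1,0),axis=1))
k=cv2.inRange(h,(5,150,80),(20,255,255));k[330:]=0
for M,s,c in comps(k,30): print('or',s,ray(m,*c,.134).round(4))
"
```

```text
[0.5836 0.0008 0.2718] [ 1.3 -0.2  1.3] [ 0.02 -0.03 -0.07]
bar [ 248  102  152   20 2603] [103 119]
cu [[316, 219, 15, 35, 523], [89, 367, 19, 59, 354], [538, 367, 18, 59, 358], [343, 434, 63, 18, 793], [290, 479, 209, 1, 209]]
bar [ 0.49328346 -0.01848463] [0.01277003 0.10700826 0.01276411 0.10864963]
or [316 221  15  36 527] [0.5853 0.002  0.134 ]
```

arm_command --increments "0 -20 -30 -10 0; 0 -20 -70 -20 0; 0 -20 -110 -20 0; 0 -20 -150 -20 0; 0 -20 -150 -20 0"

```text
t: 30.75
tool_pos: [0.6323, -0.1457, 0.2816]
orientation: [0.336, -3.12, 0.001]
force: [0.1, 0.5, -0.7]
opening: 0.0929
gripper_force: 0.0
```

```bash
python3 -c "
from h import *
t,m=cam('top');h=cv2.cvtColor(t,cv2.COLOR_BGR2HSV);a=cv2.imread('pics/top0.png');h0=cv2.cvtColor(a,cv2.COLOR_BGR2HSV)
for n,hh in(('before',h0),('now',h)):
    k=cv2.inRange(hh,(3,110,60),(32,255,255));k[:110]=0;k[:,560:]=0;print(n,[(q[1].tolist()) for q in comps(k,12)])
d=cv2.absdiff(t,a).max(2)>40;d[:100]=0
print('diff',[q[1].tolist() for q in comps(cv2.morphologyEx(d.astype(np.uint8),cv2.MORPH_OPEN,np.ones((3,3))),25)])
k=cv2.inRange(h,(105,120,90),(125,255,255));k[:,:240]=0;k[:,390:]=0
for M,s,c in comps(k,60): print('bar',s,ray(m,*c,.138).round(4))
s,_=cam('scene');hs=cv2.cvtColor(s,cv2.COLOR_BGR2HSV);k=cv2.inRange(hs,(3,110,60),(32,255,255))[215:345,430:545]
print('scene hopper cu',[q[1].tolist() for q in comps(k,5)]); y=cv2.inRange(hs,(18,110,60),(32,255,255))[215:345,430:545];print('studs',[q[1].tolist() for q in comps(y,4)])
"
```

```text
before [[201, 160, 22, 21, 88], [486, 206, 17, 17, 150], [469, 225, 10, 11, 62], [484, 231, 9, 10, 62], [465, 240, 8, 8, 49], [482, 245, 8, 9, 55], [456, 252, 10, 9, 59], [478, 260, 8, 8, 54]]
now [[201, 160, 22, 22, 87], [300, 214, 8, 17, 91], [107, 253, 32, 28, 321], [121, 282, 10, 9, 53]]
diff [[378, 100, 8, 9, 50], [388, 100, 7, 4, 27], [399, 100, 24, 4, 79], [431, 100, 25, 3, 75], [378, 100, 132, 201, 7345], [398, 105, 78, 26, 590], [383, 118, 6, 6, 28], [370, 131, 6, 7, 33], [379, 131, 6, 7, 31], [363, 133, 5, 10, 34], [372, 149, 8, 14, 61], [333, 160, 27, 48, 731], [368, 169, 6, 7, 35], [370, 175, 42, 18, 242], [351, 180, 20, 58, 309], [345, 182, 16, 42, 236], [466, 199, 11, 22, 165], [493, 206, 10, 15, 104], [300, 214, 9, 17, 108], [341, 226, 7, 10, 48], [339, 239, 5, 7, 33], [118, 253, 21, 38, 404], [107, 259, 10, 9, 62], [289, 261, 41, 16, 250], [341, 260, 6, 8, 31], [331, 264, 6, 7, 35], [338, 271, 6, 9, 41], [360, 279, 9, 7, 42], [444, 288, 8, 10, 67], [314, 299, 115, 41, 1561], [374, 302, 13, 10, 93], [316, 308, 16, 10, 86], [420, 340, 9, 6, 40], [287, 342, 32, 75, 492], [354, 352, 32, 7, 121], [290, 360, 105, 107, 5818], [276, 435, 8, 15, 72], [268, 452, 14, 28, 197], [361, 467, 25, 13, 263], [289, 471, 43, 9, 294], [2, 474, 8, 6, 44]]
bar [271  38  45   3  92] [0.9619 0.017  0.138 ]
bar [274  43  43  56 169] [ 0.8696 -0.0054  0.138 ]
bar [271  44   3  52 124] [0.8987 0.0615 0.138 ]
bar [289 262  40  15 216] [ 0.4916 -0.006   0.138 ]
scene hopper cu [[41, 57, 28, 29, 397]]
studs [[56, 62, 5, 5, 18], [41, 64, 4, 4, 9], [56, 69, 2, 3, 4], [60, 75, 4, 3, 9], [46, 76, 10, 6, 45]]
```

```bash
python3 -c "
from plant import robot
print(robot.close_job())"
```

```text
the job is handed in; nothing more can be done
None
```

The job is handed in at about 31 s: the loaded tray was released level on the scale to be weighed, all six blocks then went into the hopper (judged by their copper area in the images), and the empty tray is back upright on the pan about 10 mm off centre, with the bystanders never approached.

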